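Cull the short-necked flask and hold a good one down in the spring cradle

TASK

Three amber flasks stand on the gem bench; first stand the odd one, with the short neck, upright in the grey reject tray and let go of it. Then seat either of the two long-necked flasks upright in the sprung ring cradle, press it all the way down, firmly but not hard, and finish while still holding it down: do not let go. Leave the other long-necked flask and everything else where they are, and do not knock the glass over or bang it.

Things in the scene. Friction and masses are not known exactly. Their poses are not given: they have to be found in the camera images.
- flask_a: One of the two alike long-necked flasks. Round amber glass flask, upright: ball-shaped bulb 56 mm in diameter (centre 28.5 mm up), flat foot 30 mm across, straight neck 24 mm in diameter ending 110 mm above the table; its top 12 mm is a black stopper of the same width. Sealed, empty, about 120 g. Origin: centre of the foot's underside; z up the neck.
- flask_b: The other long-necked flask. Round amber glass flask, upright: ball-shaped bulb 56 mm in diameter (centre 28.5 mm up), flat foot 30 mm across, straight neck 24 mm in diameter ending 110 mm above the table; its top 12 mm is a black stopper of the same width. Sealed, empty, about 120 g. Origin: centre of the foot's underside; z up the neck.
- flask_short: The odd flask, otherwise like the others. Round amber glass flask, upright: ball-shaped bulb 56 mm in diameter (centre 28.5 mm up), flat foot 30 mm across, straight neck 24 mm in diameter ending only 80 mm above the table; its top 12 mm is a black stopper of the same width. Sealed, empty, about 120 g. Origin: centre of the foot's underside; z up the neck.
- reject_tray: Fixed grey plastic tray, open on top, 140 x 125 mm (its x, y), 28 mm high, walls and floor 5 mm thick. Origin: centre of its underside on the table.
- cradle: Fixed white block 125 x 125 x 40 mm carrying, on three upright sprung guide rods (ends 86 mm above the table, 39 mm from the centre), a level steel ring. Origin: centre of the block's underside on the table.
- ring_top (a point): Centre of the steel ring's top face, moving with it: ring 92 mm outside, 44 mm hole, 8 mm thick; 85 mm above the table while the ring is up. A flask's bulb rests on the hole's edge, its foot hanging 11 mm below this point and clear of the block at all times. z up.
- cradle_ring (a joint): How far the ring is pushed down against its springs, in m: 0 up, 0.020 fully down on its hard stop. It springs back up by itself. It starts to move at about 4 N (with the flask's weight counted) and takes about 12 N at the stop.
- torch: Pen torch lying along its x axis, 110 mm long, 17 mm thick. Leave alone. Origin: middle of its underside.
- tweezers: Steel tweezers lying flat along their x axis, 115 mm long, 6 mm high. Leave alone. Origin: middle of the underside.
- loupe: Folding loupe, black lens barrel 26 mm across, 18 mm high, with a steel case to -x (60 mm long in all). Leave alone. Origin: under the barrel.
- stone_box: White stone box with clear lid, 60 x 60 x 24 mm. Leave alone. Origin: centre of the underside.
- lens_pot: Black round lens pot, 57 mm across, 62 mm high. Leave alone. Origin: centre of the underside.
- refractometer: Black hand refractometer, 50 x 140 x 38 mm (x, y, z). Leave alone. Origin: centre of its underside.
There are look-alikes about, which are no part of the job. What is shaped like the flask_short but pink is not meant. Several things have the shape of the reject_tray; the one meant has the colours described above.

How it is judged:
On the way, in this order (a step that is already met when the one before it is completed fails the run):
1. the short-necked flask stands upright in the reject tray, let go (x of flask_short in the frame of reject_tray between -0.065 and 0.065 m and y of flask_short in the frame of reject_tray between -0.058 and 0.058 m and height (world z) of flask_short below 0.012 m and angle between flask_short's own z axis and vertical below 0.15 rad and linear speed of flask_short below 0.03 m/s and contact force between the fingers and flask_short below 0.1 N), for 0.3 s.
2. a long-necked flask is seated upright in the cradle ring and pressed down with it (((horizontal distance between flask_a and ring_top below 0.008 m and z of flask_a in the frame of ring_top below -0.006 m and angle between flask_a's own z axis and vertical below 0.2 rad and value of joint cradle_ring above 0.015 m) or (horizontal distance between flask_b and ring_top below 0.008 m and z of flask_b in the frame of ring_top below -0.006 m and angle between flask_b's own z axis and vertical below 0.2 rad and value of joint cradle_ring above 0.015 m))), for 0.2 s.
At the end, for the whole second after the job is handed in: Short flask upright (0.15 rad) in the tray, released, at rest. One long-necked flask in the ring (within 8 mm, 0.2 rad), still pushed by the fingers (over 4 N), bearing on the cradle with over 5 N, ring at least 15 of 20 mm down, at rest. The other upright within 20 mm of its start (all of step 1 and ((horizontal distance between flask_a and ring_top below 0.008 m and z of flask_a in the frame of ring_top below -0.006 m and angle between flask_a's own z axis and vertical below 0.2 rad and value of joint cradle_ring above 0.015 m and contact force between flask_a and cradle above 5 N and contact force between the fingers and flask_a above 4 N and linear speed of flask_a below 0.02 m/s and distance of flask_b from where it was at the start of the episode below 0.02 m and angle between flask_b's own z axis and vertical below 0.15 rad) or (horizontal distance between flask_b and ring_top below 0.008 m and z of flask_b in the frame of ring_top below -0.006 m and angle between flask_b's own z axis and vertical below 0.2 rad and value of joint cradle_ring above 0.015 m and contact force between flask_b and cradle above 5 N and contact force between the fingers and flask_b above 4 N and linear speed of flask_b below 0.02 m/s and distance of flask_a from where it was at the start of the episode below 0.02 m and angle between flask_a's own z axis and vertical below 0.15 rad))); the arm keeps its last pose, push and grip.
It fails at once if a bystander is disturbed (moved more than 30 mm) (distance of any of torch, tweezers, loupe, stone_box, lens_pot, refractometer from where it was at the start of the episode above 0.03 m).
It fails at once if a flask is tipped over (more than 0.7 rad) (angle between any of flask_a, flask_b, flask_short's own z axis and vertical above 0.7 rad).
It fails at once if a flask is banged on or pressed into the cradle or tray with more than 50 N (contact force between any of flask_a, flask_b, flask_short and cradle above 50 N or contact force between any of flask_a, flask_b, flask_short and reject_tray above 50 N).
It also fails if it takes over 56 s, if anything falls off the work surface, if the arm or the gripper's body presses on something with over 40 N, if the wrist force passes 120 N, or if a joint passes its speed limit or range.

ROBOT

A 6-joint arm with a two-finger parallel gripper is mounted at the origin on the work surface. World frame = base frame: x ahead of the robot, y to its left, z up, the work surface at z = 0. Lengths are in m, angles in rad, forces in N, time in s.
With the tool pointing down it reaches from about 0.4 to 0.925 m from the base axis. Payload 12.5 kg.
Tool frame: the origin (TCP) lies at the very end of the fingers, on their centre line; the grasp point (between the pads) lies 19 mm behind it; z points along the fingers, y is the line along which they close (so a half turn about z gives the same grasp; the last joint's range is limited). The gripper opens to 95 mm and grips with 3 to 60 N. Pads are 20 mm wide; open, the fingers measure 119 mm over their backs; the gripper's body (75 mm by 180 mm) begins 59 mm behind the grasp point.
Start: joints at [-1.222, 0.491, 1.559, -0, 1.092, -0.106], TCP at [0.275, -0.561, 0.215] pointing down, gripper open.
Joint ranges: [-3.1, 3.1], [-0.84, 2.19], [0.05, 2.79], [-1.13, 4.28], [0.06, 2.93], [-2.69, 2.69]. Speed limits (rad/s): [2.22, 2.22, 2.79, 3.14, 3.14, 3.14].

INTERFACE

Orientations are given as [roll, pitch, yaw] about the fixed x, y, z axes, in that order (R = Rz(yaw) Ry(pitch) Rx(roll)).
In Python, from station import bot gives the robot as it stands.
- The arm moves only by the tool step_arm, never from a script. Its argument "rows" is a list of rows, each a list of 6 numbers: the shift along the tool's x, y, z normalised to -1 to 1, where 1 is 0.75 m, then the turn, a rotation vector about the tool's x, y, z normalised to -1 to 1, where 1 is pi rad. In form: [[dx, dy, dz, ax, ay, az], ...]. A call has 1 to 5 rows; each row is the pose to reach, as a shift and turn from the pose commanded when the call began, along the tool's axes at that moment, turning the shorter way round; what a row does not reach only later rows make up. A row lasts 1/12 s, in which the tool goes at most 41.7 mm and 7.16 degrees, less where a joint would pass 70% of its speed; a pose out of reach is approached as far as the arm can. A call with a number of a shift or a turn outside -1 to 1 is refused whole. A call with a gripper value outside its range is refused whole. "grip" is the finger opening in mm, from 0 to 95.1, set as the call begins (left out, the last holds). The fingers move at their own pace and stop on an object; "grip_force" is the grip in N (left out, the last holds). Time passes only in rows, so rows that repeat a pose let the fingers close. It gives the time, the measured TCP pose, the force, the opening and the grip force at its end, in the units of the state.
- bot.get_state(): the state, without advancing time (a new reading comes with each control period).
- bot.grab_frame(name): name is "scene" or "top" or "wrist"; returns the picture (480x640x3 uint8, red, green, blue); there is no depth.
- bot.calibration(name): a dict with "fx", "fy", "cx", "cy" (pixels), "rvec" (rotation vector, rad) and "tvec" (3), from world to camera coordinates, as OpenCV has them. Camera axes: x right, y down, z forward; pixel columns grow to the right and rows downward; lengths in m; the calibration is good to about 2 mm. A picture is of the moment at which its call begins: read the wrist's pose just before it. calibration takes no time and is no camera call; for the wrist camera it gives the pose at the moment of the call.
- bot.hand_in(): hands the job in; it is judged then, once.
The state is a dict: "time": time; "joints": joint angles; "qvel": joint speeds; "effort": joint torques, N m; "eef_pos": TCP position; "eef_rot": TCP orientation; "force": force on the tool from outside, world axes, zero at the start; "ft_torque": the same for the moment, N m; "finger_gap": finger opening in m; "grip_force": force on a finger pad.
Only numpy, scipy, OpenCV 4.12 (cv2) and the standard library are available. Lean on these libraries where they do the work, as an engineer would, in place of code of your own. Each camera call takes 0.05 s, during which the arm holds its last target. There are 200 camera calls.

## Working session

There is one attempt and no reset: what is moved stays moved. The work goes in short steps, Python scripts to look and compute and a tool call to move; the robot and the scene stay as the last step left them, time stands still between calls to the robot, and variables do not carry over. Pictures are saved under pics/ and viewed, at most 10 in all, crops included, and the job is handed in when it is done.

Besides the shell and the picture viewer there is one more tool, called after "Request:" as name(argument=value, ...), one argument or row to a line, values as JSON. step_arm: Moves the arm, as the interface text tells. Its arguments: {"type":"object","properties":{"rows":{"type":"array"},"grip":{"type":"number"},"grip_force":{"type":"number"}},"required":["rows"]}

```bash
mkdir -p pics
cat > h.py <<'E'
import numpy as np,cv2
from station import bot
def save(n,f):
    im=bot.grab_frame(n); cv2.imwrite('pics/'+f,im[:,:,::-1]); return im
def ray(n,px,z,c=None):
    c=c or bot.calibration(n)
    R=cv2.Rodrigues(np.array(c['rvec'],float))[0];t=np.array(c['tvec'],float)
    o=-R.T@t;d=R.T@np.array([(px[0]-c['cx'])/c['fx'],(px[1]-c['cy'])/c['fy'],1])
    return o+d*(z-o[2])/d[2]
def proj(n,P,c=None):
    c=c or bot.calibration(n)
    K=np.array([[c['fx'],0,c['cx']],[0,c['fy'],c['cy']],[0,0,1]])
    return cv2.projectPoints(np.array(P,float).reshape(-1,3),np.array(c['rvec'],float),np.array(c['tvec'],float),K,None)[0].reshape(-1,2)
E
python3 - <<'E'
from h import *
s=bot.get_state();print(s)
save('top','top0.png');save('scene','scene0.png')
for n in('top','scene'):
    c=bot.calibration(n);R=cv2.Rodrigues(np.array(c['rvec'],float))[0];print(n,c,-R.T@np.array(c['tvec']))
E
```

```text
{'time': 0.0, 'joints': array([-1.22159858e+00,  4.91626530e-01,  1.55945728e+00, -8.87211856e-06,
        1.09168424e+00, -1.05595692e-01]), 'qvel': array([-0.00045915, -0.00230476,  0.00021409, -0.00024455,  0.0009916 ,
       -0.0012842 ]), 'effort': array([ 3.25193025e-03, -6.12633991e+01, -2.58183950e+01,  6.94313901e-02,
        4.82713839e-02, -1.33022209e-04]), 'eef_pos': array([ 0.27448535, -0.56123027,  0.21401744]), 'eef_rot': array([-3.14042298e+00, -1.16061469e-04,  4.54797463e-01]), 'force': array([-0.55261969, -1.16301679, -0.56962136]), 'ft_torque': array([ 0.01810185, -0.0521001 , -0.01102626]), 'grip_force': 0.0, 'finger_gap': 0.09537187582386815}
top {'fx': 582.2951736225524, 'fy': 582.2951736225524, 'cx': 317.89671597191483, 'cy': 242.79597310284467, 'rvec': array([ 2.16389739, -2.15867016,  0.09662381]), 'tvec': array([-0.07955461,  0.52146551,  1.24788226])} [ 0.38969937 -0.0967966   1.29392047]
scene {'fx': 514.230126105698, 'fy': 514.230126105698, 'cx': 318.02966003743563, 'cy': 236.88379049574795, 'rvec': array([ 2.26729781,  0.96172011, -0.38318806]), 'tvec': array([-0.27732871, -0.25278453,  1.67314611])} [ 1.13792507 -0.67481799  1.09086036]
```

View pics/top0.png

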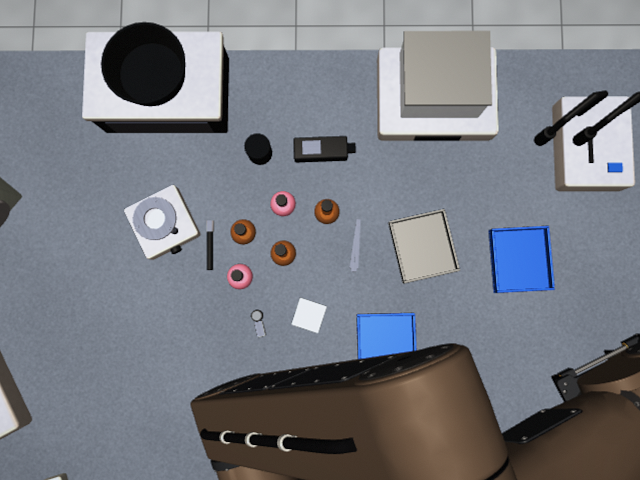

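View pics/scene0.png

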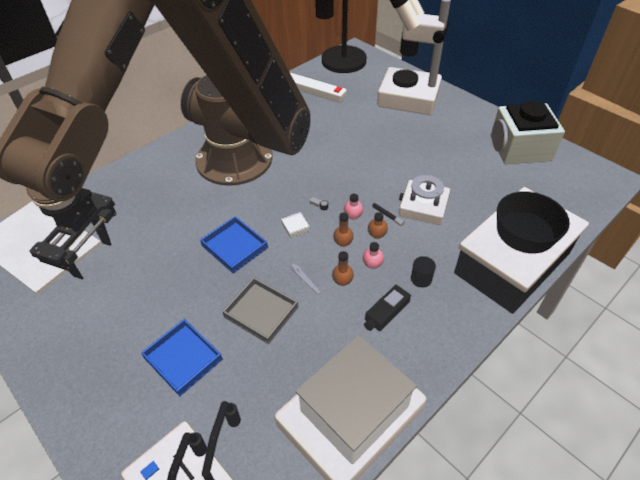

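The top view shows amber flasks at (243,232), (283,253) and (327,211), pink decoys at (283,203) and (240,276), the grey tray at (424,246), blue trays at (521,259) and (386,337), and the cradle at (160,220). In the scene view, the short amber flask is at (378,226) and the long ones are at (344,230) and (343,268). One close crop comes next.

Run:
```python
from h import *
t=cv2.imread('pics/top0.png');s=cv2.imread('pics/scene0.png')
a=cv2.resize(t[180:300,120:360],(800,400),interpolation=cv2.INTER_CUBIC)[:, :]
b=cv2.resize(s[170:290,320:480],(400,300),interpolation=cv2.INTER_CUBIC)
o=np.zeros((600,800,3),np.uint8);o[:330]=a[:330];
o[330:600,:400]=b[:270];cv2.imwrite('pics/crop.png',o)
def f(im,lo,hi):
    hsv=cv2.cvtColor(im,cv2.COLOR_BGR2HSV);m=cv2.inRange(hsv,lo,hi)
    n,l,st,c=cv2.connectedComponentsWithStats(m);return [(st[i],c[i]) for i in range(1,n) if st[i][4]>60]
for n,im in(('top',t),('scene',s)):
    for st,c in f(im,(5,150,60),(16,255,255)):
        if st[4]<800: print(n,st,c.round(1),ray(n,c,.0285).round(4))
# cross guess
for p in [(160,220)]: print(ray('top',p,.04))
print('ring guess',ray('top',(155,219),.085),ray('scene',(428,187),.085))
print('tray',[ray('top',p,.028).round(3) for p in[(389,220),(444,210),(459,269),(405,283)]])
print('box/loupe etc',[ray('top',p,.02).round(3) for p in[(257,315),(309,315),(210,245),(355,245),(258,149)]])
```

```text
top [315 200  24  24 340] [326.5 213.1] [ 0.587  -0.0971  0.0285]
top [231 220  24  24 343] [243.5 232.3] [0.5444 0.0848 0.0285]
top [271 241  24  24 347] [283.8 253.7] [ 0.4974 -0.0039  0.0285]
scene [372 222  14  14 113] [378.8 228.5] [0.5511 0.0909 0.0285]
scene [337 229  15  15 119] [344.5 236.1] [0.5042 0.0034 0.0285]
scene [337 266  15  18 151] [343.9 275.1] [ 0.5963 -0.0929  0.0285]
[0.5697002  0.26633937 0.04      ]
ring guess [0.56535369 0.26394126 0.085     ] [0.57425497 0.26592247 0.085     ]
tray [array([ 0.572, -0.234,  0.028]), array([ 0.594, -0.355,  0.028]), array([ 0.465, -0.384,  0.028]), array([ 0.434, -0.267,  0.028])]
box/loupe etc [array([0.364, 0.054, 0.02 ]), array([ 0.365, -0.059,  0.02 ]), array([0.517, 0.16 , 0.02 ]), array([ 0.518, -0.16 ,  0.02 ]), array([0.733, 0.057, 0.02 ])]
```

View pics/crop.png

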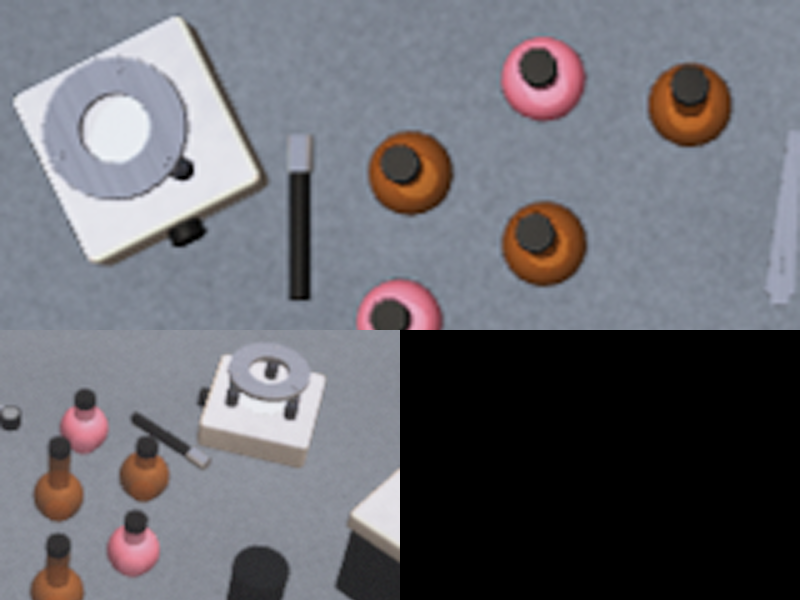

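The crop confirms the short amber flask is the one at top pixel (243,232), about (0.544, 0.086), next to the torch. The long ones are near (0.497,-0.004) and (0.587,-0.097). The ring hole is at top pixel (155,219). The grey tray centre is about (0.516,-0.31). Moving now.

Request:
step_arm(
  rows=[
    [0.7, -0.62, -0.05, 0, 0, 0.145],
    [0.7, -0.62, -0.05, 0, 0, 0.145],
    [0.7, -0.62, -0.05, 0, 0, 0.145],
    [0.7, -0.62, -0.05, 0, 0, 0.145],
    [0.7, -0.62, -0.05, 0, 0, 0.145],
  ],
  grip=60,
)

```text
time: 0.52
eef_pos: [0.354, -0.3672, 0.2256]
eef_rot: [-3.141, 0.0, -0.007]
force: [1.2, -0.0, 0.8]
finger_gap: 0.0672
grip_force: 0.0
```

Request:
step_arm(
  rows=[
    [0.25, -0.6, -0.03, 0, 0, 0],
    [0.25, -0.6, -0.03, 0, 0, 0],
    [0.25, -0.6, -0.03, 0, 0, 0],
    [0.25, -0.6, -0.03, 0, 0, 0],
    [0.25, -0.6, -0.03, 0, 0, 0],
  ],
)

```text
time: 0.93
eef_pos: [0.4343, -0.1751, 0.2354]
eef_rot: [3.142, 0.0, -0.001]
force: [1.0, -0.4, -0.6]
finger_gap: 0.0598
grip_force: 0.0
```

Request:
step_arm(
  rows=[
    [0.13, -0.33, -0.02, 0, 0, 0],
    [0.13, -0.33, -0.02, 0, 0, 0],
    [0.13, -0.33, -0.02, 0, 0, 0],
    [0.13, -0.33, -0.02, 0, 0, 0],
    [0.13, -0.33, -0.02, 0, 0, 0],
  ],
)

```text
time: 1.35
eef_pos: [0.5107, 0.0185, 0.2472]
eef_rot: [3.141, 0.0, -0.001]
force: [-0.1, -1.2, 0.1]
finger_gap: 0.0602
grip_force: 0.0
```

Run:
```python
from h import *
s=bot.get_state();print(s['eef_pos'],s['eef_rot'],s['joints'])
im=save('wrist','w1.png');c=bot.calibration('wrist')
print(c)
hsv=cv2.cvtColor(im[:,:,::-1].copy(),cv2.COLOR_BGR2HSV);m=cv2.inRange(hsv,(5,150,60),(16,255,255))
n,l,st,cc=cv2.connectedComponentsWithStats(m)
for i in range(1,n):
    if st[i][4]>300: print(st[i],cc[i].round(1),ray('wrist',st[i][:2]+st[i][2:4]/2,.0285,c).round(4))
print(proj('wrist',[[.544,.086,.0285],[.544,.086,.08]],c))
```

```text
[0.51067492 0.018542   0.24718789] [ 3.14148473e+00  3.68026164e-05 -6.77449438e-04] [-9.29677294e-02  2.93662374e-01  1.79030396e+00 -1.27249474e-04
  1.05765302e+00  1.47856852e+00]
{'fx': 430.5946437203941, 'fy': 430.5946437203941, 'cx': 316.43361977084265, 'cy': 243.8622561134472, 'rvec': array([-2.09712973,  2.08899901,  0.25506516]), 'tvec': array([0.02229239, 0.46341106, 0.54313862])}
[ 419   90   57   63 2552] [445.5 121.2] [ 0.5939 -0.0891  0.0285]
[ 210  146   58   58 1869] [242.7 171.9] [0.5473 0.0934 0.0285]
[ 310  198   57   54 1888] [336.7 220.5] [0.5022 0.0039 0.0285]
[[247.45945134 178.74818253]
 [237.1041133  184.89367431]]
```

View pics/w1.png

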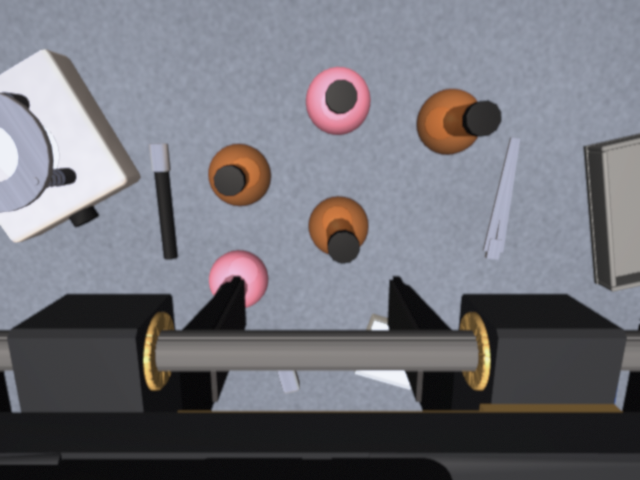

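The wrist view agrees with the layout: the short flask is at (239,175), the long ones at (338,226) and (450,121). The arm was still moving, so I'll settle above the flask and re-measure.

Request:
step_arm(
  rows=[
    [0, -0.08, 0, 0, 0, 0],
    [0, -0.08, 0, 0, 0, 0],
    [0, -0.08, 0, 0, 0, 0],
    [0, -0.08, 0, 0, 0, 0],
    [0, -0.08, 0, 0, 0, 0],
  ],
  grip=50,
)

```text
time: 1.82
eef_pos: [0.5104, 0.0758, 0.2469]
eef_rot: [3.141, 0.0, -0.001]
force: [-0.1, -0.3, 0.2]
finger_gap: 0.0502
grip_force: 0.0
```

```bash
cat >> h.py <<'E'
def flasks(f):
    s=bot.get_state();c=bot.calibration('wrist');im=save('wrist',f)
    print('tcp',s['eef_pos'].round(4),'vel',abs(s['qvel']).max().round(4))
    hsv=cv2.cvtColor(im[:,:,::-1].copy(),cv2.COLOR_BGR2HSV)
    dk=cv2.inRange(hsv,(0,0,0),(179,255,75))
    for lo,hi in(((5,120,50),(16,255,255)),):
        m=cv2.inRange(hsv,lo,hi);n,l,st,cc=cv2.connectedComponentsWithStats(m)
        for i in range(1,n):
            if st[i][4]<500: continue
            p=np.argwhere(l==i)[:,::-1]
            # sphere silhouette: robust circle fit of convex hull (RANSAC)
            h=np.argwhere(l==i)[:,::-1].astype(np.int32)
            h=np.vstack(cv2.findContours((l==i).astype(np.uint8),cv2.RETR_EXTERNAL,cv2.CHAIN_APPROX_NONE)[0])[:,0].astype(float)
            rng=np.random.default_rng(0);best=(0,)
            for _ in range(800):
                q=h[rng.choice(len(h),3,False)];A=np.c_[2*q,np.ones(3)]
                if abs(np.linalg.det(A))<50: continue
                v=np.linalg.solve(A,(q**2).sum(1));r=np.sqrt(v[2]+v[:2]@v[:2])
                k=(abs(np.hypot(*(h-v[:2]).T)-r)<.9).sum()
                if k>best[0] and 15<r<70: best=(k,v[:2],r)
            if best[0]: print('bulb px',best[1].round(1),'r',best[2].round(1),best[0],len(h),ray('wrist',best[1],.0285,c).round(4))
    n,l,st,cc=cv2.connectedComponentsWithStats(dk)
    for i in range(1,n):
        if 300<st[i][4]<2500: print('dark',st[i],cc[i].round(1),'z.08',ray('wrist',cc[i],.077,c).round(4)[:2],'z.11',ray('wrist',cc[i],.107,c).round(4)[:2])
    return im
E
python3 -c "
from h import *
flasks('w2.png')"
```

```text
tcp [0.5104 0.0758 0.2469] vel 0.0183
bulb px [512.6 122.9] r 29.9 101 186 [ 0.5899 -0.0939  0.0285]
bulb px [303.3 174.2] r 29.3 166 166 [0.5456 0.0876 0.0285]
bulb px [400.6 225.5] r 28.7 135 175 [ 0.4991 -0.0013  0.0285]
dark [400  81  33  31 809] [416.3  96.2] z.08 [0.6075 0.0014] z.11 [0.6049 0.0081]
dark [ 542  101   43   35 1209] [562.8 118. ] z.08 [ 0.592  -0.1101] z.11 [ 0.5907 -0.0936]
dark [289 165  27  30 629] [302.5 180. ] z.08 [0.5452 0.0869] z.11 [0.5481 0.0859]
dark [ 216  171   19   87 1109] [225.4 214.3] z.08 [0.518  0.1484] z.11 [0.5233 0.142 ]
dark [402 229  35  34 871] [419.1 245.3] z.08 [ 0.4926 -0.0074] z.11 [0.5002 0.    ]
dark [284 282  26  29 630] [296.8 295.9] z.08 [0.449  0.0922] z.11 [0.4604 0.0908]
```

Request:
step_arm(
  rows=[
    [0.046, -0.015, 0, 0, 0, 0],
    [0.046, -0.015, 0.04, 0, 0, 0],
    [0.046, -0.015, 0.09, 0, 0, 0],
    [0.046, -0.015, 0.14, 0, 0, 0],
    [0.046, -0.015, 0.17, 0, 0, 0],
  ],
)

```text
time: 2.28
eef_pos: [0.5439, 0.0862, 0.1164]
eef_rot: [3.141, 0.003, -0.002]
force: [-0.3, 0.3, 1.0]
finger_gap: 0.0498
grip_force: 0.0
```

Request:
step_arm(
  rows=[
    [0, 0, 0.04, 0, 0, 0],
    [0, 0, 0.07, 0, 0, 0],
    [0, 0, 0.08, 0, 0, 0],
    [0, 0, 0.08, 0, 0, 0],
    [0, 0, 0.08, 0, 0, 0],
  ],
)

```text
time: 2.7
eef_pos: [0.5455, 0.0869, 0.0602]
eef_rot: [3.141, -0.0, -0.002]
force: [-0.5, -0.5, 0.8]
finger_gap: 0.05
grip_force: 0.0
```

Request:
step_arm(
  rows=[
    [0, 0, 0.002, 0, 0, 0],
    [0, 0, 0.002, 0, 0, 0],
    [0, 0, 0.002, 0, 0, 0],
    [0, 0, 0.002, 0, 0, 0],
    [0, 0, 0.002, 0, 0, 0],
  ],
  grip=15,
  grip_force=15,
)

```text
time: 3.12
eef_pos: [0.5452, 0.0876, 0.0586]
eef_rot: [3.142, -0.001, -0.001]
force: [0.3, -0.6, 3.5]
finger_gap: 0.0236
grip_force: 15.0
```

Request:
step_arm(
  rows=[
    [0, 0, 0, 0, 0, 0],
    [0, 0, 0, 0, 0, 0],
    [0, 0, 0, 0, 0, 0],
    [0, 0, 0, 0, 0, 0],
    [0, 0, -0.01, 0, 0, 0],
  ],
)

```text
time: 3.53
eef_pos: [0.5445, 0.0876, 0.0649]
eef_rot: [3.141, 0.002, -0.001]
force: [0.2, -1.2, -0.5]
finger_gap: 0.0238
grip_force: 15.0
```

Request:
step_arm(
  rows=[
    [0, 0, -0.04, 0, 0, 0],
    [0, 0, -0.08, 0, 0, 0],
    [0, 0, -0.13, 0, 0, 0],
    [0, 0, -0.18, 0, 0, 0],
    [0, 0, -0.21, 0, 0, 0],
  ],
)

```text
time: 3.95
eef_pos: [0.5454, 0.0877, 0.2272]
eef_rot: [-3.141, -0.004, -0.001]
force: [-0.1, 0.2, -0.7]
finger_gap: 0.0238
grip_force: 15.0
```

Request:
step_arm(
  rows=[
    [0, 0.03, 0, 0, 0, 0],
    [-0.01, 0.07, 0, 0, 0, 0],
    [-0.015, 0.12, 0, 0, 0, 0],
    [-0.02, 0.17, 0, 0, 0, 0],
    [-0.02, 0.22, 0, 0, 0, 0],
  ],
)

```text
time: 4.37
eef_pos: [0.5288, -0.0786, 0.2236]
eef_rot: [-3.142, 0.0, 0.0]
force: [1.0, 0.1, -1.1]
finger_gap: 0.0238
grip_force: 15.0
```

Request:
step_arm(
  rows=[
    [-0.01, 0.05, 0, 0, 0, 0],
    [-0.01, 0.1, 0, 0, 0, 0],
    [-0.015, 0.15, 0, 0, 0, 0],
    [-0.02, 0.2, 0, 0, 0, 0],
    [-0.02, 0.25, 0, 0, 0, 0],
  ],
)

```text
time: 4.78
eef_pos: [0.5137, -0.2665, 0.2235]
eef_rot: [-3.141, 0.0, -0.001]
force: [0.9, -0.7, -1.0]
finger_gap: 0.0239
grip_force: 15.0
```

Request:
step_arm(
  rows=[
    [0, 0.04, 0, 0, 0, 0],
    [0, 0.055, 0, 0, 0, 0],
    [0, 0.06, 0.02, 0, 0, 0],
    [0, 0.06, 0.06, 0, 0, 0],
    [0, 0.06, 0.1, 0, 0, 0],
  ],
)

```text
time: 5.2
eef_pos: [0.5148, -0.31, 0.1481]
eef_rot: [3.14, -0.002, -0.001]
force: [0.7, -0.6, -1.9]
finger_gap: 0.0235
grip_force: 15.0
```

Request:
step_arm(
  rows=[
    [0, 0, 0.03, 0, 0, 0],
    [0, 0, 0.06, 0, 0, 0],
    [0, 0, 0.075, 0, 0, 0],
    [0, 0, 0.08, 0, 0, 0],
    [0, 0, 0.08, 0, 0, 0],
  ],
)

```text
time: 5.62
eef_pos: [0.5147, -0.3095, 0.0879]
eef_rot: [-3.141, 0.001, -0.0]
force: [0.4, 0.4, -0.0]
finger_gap: 0.0237
grip_force: 15.0
```

Run:
```python
from h import *
print(bot.get_state()['eef_pos']);im=save('top','t3.png')
im=bot.grab_frame('scene')
cv2.imwrite('pics/p5.png',cv2.resize(im[200:380,180:420,::-1],(800,600)))
```

```text
[ 0.51471228 -0.30954073  0.08788787]
```

View pics/p5.png

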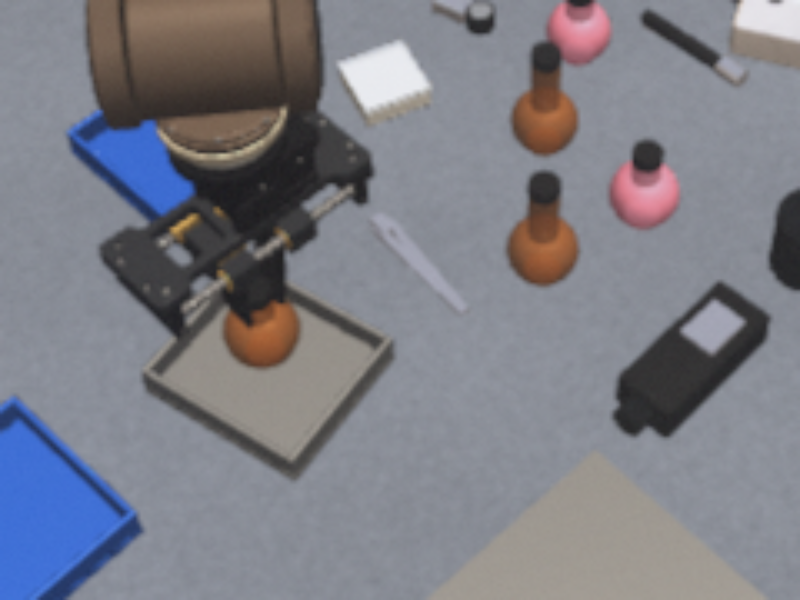

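The crop shows the short flask held upright over the grey tray, bulb at scene pixel (258,299), with the other glass untouched. Lowering.

Request:
step_arm(
  rows=[
    [0, 0, 0.012, 0, 0, 0],
    [0, 0, 0.02, 0, 0, 0],
    [0, 0, 0.025, 0, 0, 0],
    [0, 0, 0.027, 0, 0, 0],
    [0, 0, 0.027, 0, 0, 0],
  ],
)

```text
time: 6.13
eef_pos: [0.5145, -0.3098, 0.0674]
eef_rot: [-3.141, 0.001, -0.001]
force: [-0.4, -0.1, -0.9]
finger_gap: 0.0237
grip_force: 15.0
```

Request:
step_arm(
  rows=[
    [0, 0, 0.001, 0, 0, 0],
    [0, 0, 0.002, 0, 0, 0],
    [0, 0, 0.003, 0, 0, 0],
    [0, 0, 0.004, 0, 0, 0],
    [0, 0, 0.004, 0, 0, 0],
  ],
)

```text
time: 6.55
eef_pos: [0.5147, -0.3099, 0.0648]
eef_rot: [3.142, 0.0, -0.001]
force: [0.4, 0.4, -0.5]
finger_gap: 0.0234
grip_force: 15.0
```

Contact is expected at about 0.0636.

Request:
step_arm(
  rows=[
    [0, 0, 0.0005, 0, 0, 0],
    [0, 0, 0.001, 0, 0, 0],
    [0, 0, 0.0015, 0, 0, 0],
    [0, 0, 0.002, 0, 0, 0],
    [0, 0, 0.002, 0, 0, 0],
  ],
)

```text
time: 6.97
eef_pos: [0.5148, -0.31, 0.0636]
eef_rot: [3.141, -0.0, -0.001]
force: [0.5, 0.0, 2.5]
finger_gap: 0.0236
grip_force: 15.0
```

Contact at 2.5 N. Releasing.

Request:
step_arm(
  rows=[
    [0, 0, 0, 0, 0, 0],
    [0, 0, 0, 0, 0, 0],
    [0, 0, 0, 0, 0, 0],
    [0, 0, 0, 0, 0, 0],
    [0, 0, 0, 0, 0, 0],
  ],
  grip=50,
)

```text
time: 7.38
eef_pos: [0.5147, -0.3099, 0.0633]
eef_rot: [3.142, 0.0, -0.001]
force: [-1.0, -0.2, -0.5]
finger_gap: 0.0484
grip_force: 0.0
```

Request:
step_arm(
  rows=[
    [0, 0, -0.02, 0, 0, 0],
    [0, 0, -0.06, 0, 0, 0],
    [0, 0, -0.11, 0, 0, 0],
    [0, 0, -0.16, 0, 0, 0],
    [0, 0, -0.2, 0, 0, 0],
  ],
)

```text
time: 7.8
eef_pos: [0.5148, -0.3099, 0.2161]
eef_rot: [3.141, -0.001, -0.001]
force: [0.8, 0.5, -0.3]
finger_gap: 0.05
grip_force: 0.0
```

Request:
step_arm(
  rows=[
    [-0.005, -0.04, 0, 0, 0, 0],
    [-0.01, -0.09, 0, 0, 0, 0],
    [-0.015, -0.14, 0, 0, 0, 0],
    [-0.02, -0.19, 0, 0, 0, 0],
    [-0.02, -0.24, 0, 0, 0, 0],
  ],
)

```text
time: 8.22
eef_pos: [0.4989, -0.1283, 0.2134]
eef_rot: [3.142, 0.0, -0.001]
force: [2.0, 0.0, 0.0]
finger_gap: 0.05
grip_force: 0.0
```

Request:
step_arm(
  rows=[
    [0, -0.05, 0, 0, 0, 0],
    [0, -0.1, 0, 0, 0, 0],
    [0, -0.14, 0, 0, 0, 0],
    [0, -0.16, 0, 0, 0, 0],
    [0, -0.17, 0, 0, 0, 0],
  ],
)

```text
time: 8.63
eef_pos: [0.4997, -0.0003, 0.2135]
eef_rot: [-3.142, -0.0, 0.002]
force: [-0.7, -0.3, 0.4]
finger_gap: 0.0502
grip_force: 0.0
```

Request:
step_arm(
  rows=[
    [0, 0, 0, 0, 0, 0],
    [0, 0, 0, 0, 0, 0],
    [0, 0, 0, 0, 0, 0],
  ],
)

```text
time: 8.88
eef_pos: [0.5001, -0.0033, 0.2133]
eef_rot: [3.141, -0.0, -0.002]
force: [0.2, -0.8, -0.4]
finger_gap: 0.05
grip_force: 0.0
```

Run:
```python
from h import *
flasks('w4.png')
s=bot.grab_frame('scene');t=bot.grab_frame('top')
a=cv2.resize(s[240:400,180:340,::-1],(400,400),interpolation=cv2.INTER_CUBIC);b=cv2.resize(t[190:310,370:490,::-1],(400,400),interpolation=cv2.INTER_CUBIC)
cv2.imwrite('pics/p6.png',np.hstack([a,b]))
```

```text
tcp [ 0.5001 -0.0033  0.2133] vel 0.0067
bulb px [437.6 107.2] r 36.7 108 213 [ 0.5902 -0.0983  0.0285]
bulb px [314.  221.2] r 31.3 143 198 [ 0.4993 -0.0012  0.0285]
dark [ 446   78   43   41 1415] [467.   98.1] z.08 [ 0.5929 -0.1046] z.11 [ 0.5905 -0.0946]
dark [ 589  123   51  168 2165] [601.1 206.8] z.08 [ 0.5191 -0.2067] z.11 [ 0.5239 -0.1867]
dark [ 113  162   28   96 1493] [126.9 209.5] z.08 [0.5172 0.1323] z.11 [0.5222 0.119 ]
dark [ 18 200  35  23 466] [ 35.3 210.9] z.08 [0.5162 0.1979] z.11 [0.5212 0.1782]
dark [ 296  225   36   37 1040] [313.4 243. ] z.08 [ 0.4925 -0.001 ] z.11 [ 0.4999 -0.0012]
```

View pics/p6.png

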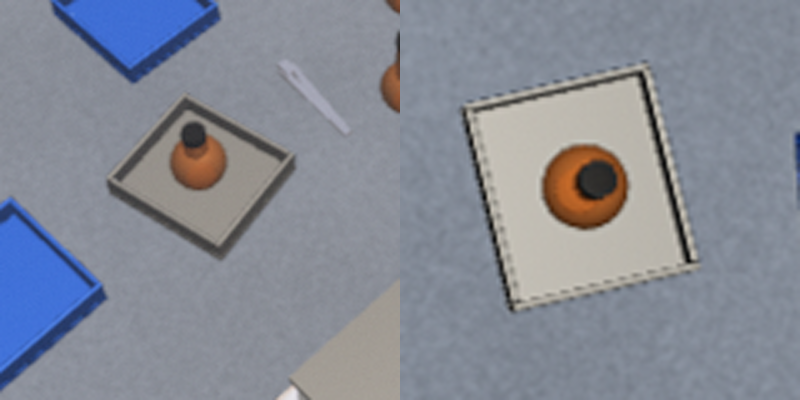

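The short flask stands upright in the middle of the grey tray. The target long flask is at (0.4995,-0.001). Descending onto its neck.

Request:
step_arm(
  rows=[
    [0, -0.003, 0.03, 0, 0, 0],
    [0, -0.003, 0.07, 0, 0, 0],
    [0, -0.003, 0.12, 0, 0, 0],
    [0, -0.003, 0.16, 0, 0, 0],
    [0, -0.003, 0.184, 0, 0, 0],
  ],
)

```text
time: 9.45
eef_pos: [0.4989, -0.0007, 0.0726]
eef_rot: [-3.141, 0.003, -0.002]
force: [0.1, -0.0, 1.0]
finger_gap: 0.0504
grip_force: 0.0
```

Request:
step_arm(
  rows=[
    [0, 0, 0, 0, 0, 0],
    [0, 0, 0, 0, 0, 0],
    [0, 0, 0, 0, 0, 0],
    [0, 0, 0, 0, 0, 0],
    [0, 0, 0, 0, 0, 0],
  ],
  grip=15,
  grip_force=35,
)

```text
time: 9.87
eef_pos: [0.5006, -0.0003, 0.0766]
eef_rot: [3.141, -0.002, -0.001]
force: [0.6, -0.4, 2.4]
finger_gap: 0.0233
grip_force: 35.0
```

Request:
step_arm(
  rows=[
    [0, 0, 0, 0, 0, 0],
    [0, 0, 0, 0, 0, 0],
    [0, 0, 0, 0, 0, 0],
  ],
)

```text
time: 10.12
eef_pos: [0.5007, -0.0003, 0.0766]
eef_rot: [3.141, -0.003, -0.001]
force: [-0.4, -0.1, 7.4]
finger_gap: 0.0231
grip_force: 35.0
```

Request:
step_arm(
  rows=[
    [0, 0, -0.02, 0, 0, 0],
    [0, 0, -0.06, 0, 0, 0],
    [0, 0, -0.11, 0, 0, 0],
    [0, 0, -0.16, 0, 0, 0],
    [0, 0, -0.19, 0, 0, 0],
  ],
)

```text
time: 10.53
eef_pos: [0.5004, -0.0001, 0.2219]
eef_rot: [3.141, -0.004, -0.001]
force: [0.1, 0.1, -1.6]
finger_gap: 0.0233
grip_force: 35.0
```

Request:
step_arm(
  rows=[
    [0, -0.03, 0, 0, 0, 0],
    [0, -0.08, 0, 0, 0, 0],
    [0, -0.13, 0, 0, 0, 0],
    [0, -0.17, 0, 0, 0, 0],
    [0, -0.2, 0, 0, 0, 0],
  ],
)

```text
time: 10.95
eef_pos: [0.4996, 0.1521, 0.2184]
eef_rot: [-3.141, -0.001, 0.0]
force: [0.1, 0.4, -2.2]
finger_gap: 0.0233
grip_force: 35.0
```

Request:
step_arm(
  rows=[
    [0, 0, 0, 0, 0, 0],
    [0, 0, 0, 0, 0, 0],
    [0, 0, 0, 0, 0, 0],
    [0, 0, 0, 0, 0, 0],
  ],
)

```text
time: 11.28
eef_pos: [0.5, 0.1491, 0.218]
eef_rot: [3.141, -0.0, -0.002]
force: [0.6, 0.5, -1.1]
finger_gap: 0.0232
grip_force: 35.0
```

Run:
```python
from h import *
s=bot.get_state();c=bot.calibration('wrist');print(s['eef_pos'],abs(s['qvel']).max(),s['force'])
import pickle;pickle.dump(c,open('cw.pkl','wb'))
save('wrist','w5.png')
t=cv2.imread('pics/top0.png')
g=cv2.imread('pics/w5.png')
b=cv2.resize(t[180:270,110:210],(800,600)[:1]*1+(720,))[:600] if 0 else cv2.resize(t[190:250,120:200],(400,300),interpolation=cv2.INTER_CUBIC)
cv2.imwrite('pics/p7.png',np.vstack([cv2.resize(g,(400,300)),b]))
```

```text
[0.50001321 0.14908169 0.2179649 ] 0.005438786144230994 [ 0.55038978  0.47949451 -1.09817689]
```

View pics/w5.png

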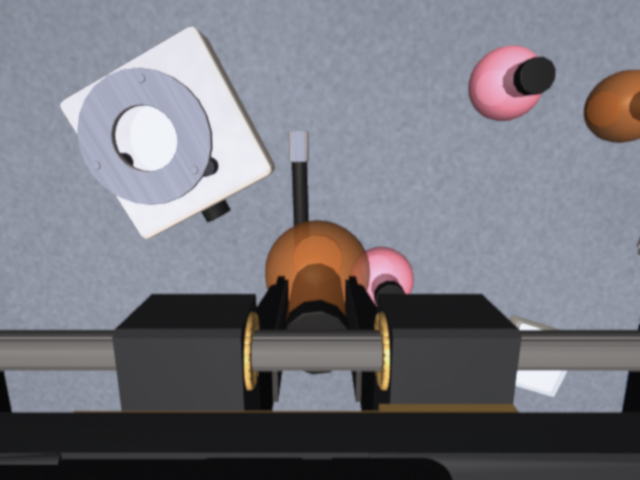

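The wrist view shows the ring clearly, outer edge spanning about (79–212, 68–204) and hole centred near (145,138), with the flask hanging upright. Fitting the ring model to the edges.

Run:
```python
from h import *
import pickle;c=pickle.load(open('cw.pkl','rb'))
from scipy.optimize import minimize
def fit(n,f,x0,c):
    g=cv2.cvtColor(cv2.imread('pics/'+f),cv2.COLOR_BGR2GRAY).astype(np.float32)
    a=np.linspace(0,2*np.pi,180)
    def samp(x,y,r,z):
        p=proj(n,np.c_[x+r*np.cos(a),y+r*np.sin(a),0*a+z],c).astype(np.float32)
        return cv2.remap(g,p[:,0].reshape(1,-1),p[:,1].reshape(1,-1),cv2.INTER_LINEAR)[0]
    # hole edge (top face, bright inside), mean |contrast| across r=22 mm; outer edge r=46
    def cost(v):
        x,y=v
        return -(np.median(abs(samp(x,y,.0235,.085)-samp(x,y,.0195,.085)))+np.median(abs(samp(x,y,.0445,.085)-samp(x,y,.0475,.085))))
    X=[(cost((x0[0]+i*.001,x0[1]+j*.001)),x0[0]+i*.001,x0[1]+j*.001) for i in range(-14,15) for j in range(-14,15)]
    X.sort();return np.round(X[:3],4).tolist()
print('wrist',ray('wrist',(145.5,136),.085,c),ray('wrist',(145,138),.085,c),fit('wrist','w5.png',(.566,.265),c))
print('top',fit('top','top0.png',(.566,.265),bot.calibration('top')))
print('scene',fit('scene','scene0.png',(.57,.265),bot.calibration('scene')))
print('bulb held',ray('wrist',(317,273),.170,c), proj('wrist',[[.5,.149,.170],[.5,.149,.218-.0766+.110]],c))
```

```text
wrist [0.56816628 0.26530282 0.085     ] [0.56684706 0.26576874 0.085     ] [[-123.334, 0.566, 0.266], [-121.6953, 0.567, 0.265], [-120.1572, 0.567, 0.266]]
top [[-125.1123, 0.567, 0.265], [-120.7007, 0.567, 0.264], [-118.7764, 0.567, 0.266]]
scene [[-49.9893, 0.571, 0.266], [-48.9473, 0.569, 0.27], [-47.9883, 0.57, 0.266]]
bulb held [0.49794703 0.1489655  0.17      ] [[316.93604754 269.27598085]
 [317.40532986 340.1600054 ]]
```

Request:
step_arm(
  rows=[
    [0.02, -0.03, 0, 0, 0, 0],
    [0.045, -0.075, 0, 0, 0, 0],
    [0.07, -0.12, 0, 0, 0, 0],
    [0.085, -0.145, 0, 0, 0, 0],
    [0.09, -0.155, 0, 0, 0, 0],
  ],
)

```text
time: 11.75
eef_pos: [0.569, 0.2676, 0.2173]
eef_rot: [-3.141, -0.0, -0.0]
force: [-1.0, -0.6, -1.7]
finger_gap: 0.0237
grip_force: 35.0
```

Request:
step_arm(
  rows=[
    [0, 0, 0, 0, 0, 0],
    [0, 0, 0.01, 0, 0, 0],
    [0, 0, 0.03, 0, 0, 0],
    [0, 0, 0.05, 0, 0, 0],
    [0, 0, 0.06, 0, 0, 0],
  ],
)

```text
time: 12.17
eef_pos: [0.5665, 0.2642, 0.1711]
eef_rot: [3.141, 0.002, -0.002]
force: [0.6, -0.3, -0.7]
finger_gap: 0.0238
grip_force: 35.0
```

Request:
step_arm(
  rows=[
    [0, 0, 0, 0, 0, 0],
    [0, 0, 0, 0, 0, 0],
    [0, 0, 0, 0, 0, 0],
  ],
)

```text
time: 12.42
eef_pos: [0.5679, 0.2657, 0.1737]
eef_rot: [-3.141, -0.001, -0.001]
force: [-0.2, -1.1, -1.5]
finger_gap: 0.0235
grip_force: 35.0
```

Request:
step_arm(
  rows=[
    [0, 0, 0.005, 0, 0, 0],
    [0, 0, 0.011, 0, 0, 0],
    [0, 0, 0.017, 0, 0, 0],
    [0, 0, 0.022, 0, 0, 0],
    [0, 0, 0.025, 0, 0, 0],
  ],
)

```text
time: 12.83
eef_pos: [0.5674, 0.266, 0.1533]
eef_rot: [3.141, 0.001, -0.001]
force: [-0.1, 0.0, -1.9]
finger_gap: 0.0233
grip_force: 35.0
```

Request:
step_arm(
  rows=[
    [0, 0, 0.001, 0, 0, 0],
    [0, 0, 0.002, 0, 0, 0],
    [0, 0, 0.003, 0, 0, 0],
    [0, 0, 0.004, 0, 0, 0],
    [0, 0, 0.005, 0, 0, 0],
  ],
)

```text
time: 13.25
eef_pos: [0.568, 0.2663, 0.1508]
eef_rot: [-3.141, -0.001, -0.001]
force: [-0.2, 2.2, 2.4]
finger_gap: 0.0236
grip_force: 35.0
```

Run:
```python
from h import *
s=bot.get_state();print(s['eef_pos'],s['force'])
w=bot.grab_frame('wrist');s=bot.grab_frame('scene')
o=np.hstack([cv2.resize(w[150:400,160:480,::-1],(400,312)),cv2.resize(s[120:240,370:490,::-1],(312,312))])
cv2.imwrite('pics/p8.png',o)
```

```text
[0.56797803 0.26631295 0.15075488] [-0.21191287  2.19728646  2.44375137]
```

View pics/p8.png

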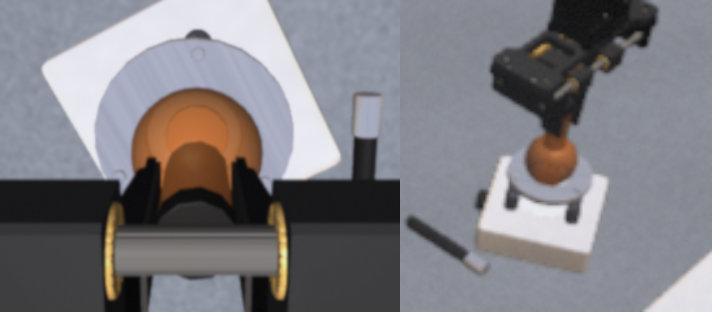

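The flask is centred in the ring hole and in contact at the predicted height. Pressing gradually.

Request:
step_arm(
  rows=[
    [0, -0.001, 0.003, 0, 0, 0],
    [0, -0.001, 0.006, 0, 0, 0],
    [0, -0.001, 0.009, 0, 0, 0],
    [0, -0.001, 0.012, 0, 0, 0],
    [0, -0.001, 0.015, 0, 0, 0],
  ],
)

```text
time: 13.77
eef_pos: [0.5681, 0.2671, 0.1393]
eef_rot: [-3.141, -0.001, -0.001]
force: [1.5, 1.8, 5.9]
finger_gap: 0.0239
grip_force: 35.0
```

Request:
step_arm(
  rows=[
    [0, 0, 0.002, 0, 0, 0],
    [0, 0, 0.004, 0, 0, 0],
    [0, 0, 0.006, 0, 0, 0],
    [0, 0, 0.008, 0, 0, 0],
    [0, 0, 0.008, 0, 0, 0],
  ],
)

```text
time: 14.18
eef_pos: [0.5682, 0.2671, 0.1334]
eef_rot: [-3.141, -0.002, -0.001]
force: [2.8, 2.0, 8.7]
finger_gap: 0.0234
grip_force: 35.0
```

Request:
step_arm(
  rows=[
    [0, 0, 0.001, 0, 0, 0],
    [0, 0, 0.002, 0, 0, 0],
    [0, 0, 0.003, 0, 0, 0],
    [0, 0, 0.003, 0, 0, 0],
    [0, 0, 0.003, 0, 0, 0],
  ],
)

```text
time: 14.6
eef_pos: [0.5683, 0.2671, 0.1315]
eef_rot: [-3.141, -0.002, -0.001]
force: [1.4, 1.6, 9.2]
finger_gap: 0.0236
grip_force: 35.0
```

Request:
step_arm(
  rows=[
    [0, 0, 0.0005, 0, 0, 0],
    [0, 0, 0.001, 0, 0, 0],
    [0, 0, 0.0015, 0, 0, 0],
    [0, 0, 0.0015, 0, 0, 0],
    [0, 0, 0.0015, 0, 0, 0],
  ],
)

```text
time: 15.02
eef_pos: [0.5683, 0.2671, 0.1305]
eef_rot: [-3.141, -0.002, -0.001]
force: [1.6, 2.4, 9.3]
finger_gap: 0.0234
grip_force: 35.0
```

Request:
step_arm(
  rows=[
    [0, 0, 0.0005, 0, 0, 0],
    [0, 0, 0.001, 0, 0, 0],
    [0, 0, 0.0015, 0, 0, 0],
    [0, 0, 0.0015, 0, 0, 0],
    [0, 0, 0.0015, 0, 0, 0],
  ],
)

```text
time: 15.43
eef_pos: [0.5684, 0.2672, 0.1297]
eef_rot: [-3.141, -0.003, -0.001]
force: [2.3, 3.0, 13.0]
finger_gap: 0.0236
grip_force: 35.0
```

Run:
```python
from h import *
s=bot.get_state();print(s['eef_pos'],s['force'])
w=bot.grab_frame('wrist');s=bot.grab_frame('scene')
o=np.hstack([cv2.resize(w[150:400,160:480,::-1],(400,312)),cv2.resize(s[120:240,370:490,::-1],(312,312))])
cv2.imwrite('pics/p9.png',o)
```

```text
[0.56844613 0.26724335 0.12966558] [ 2.30827193  3.0170536  13.04375277]
```

View pics/p9.png

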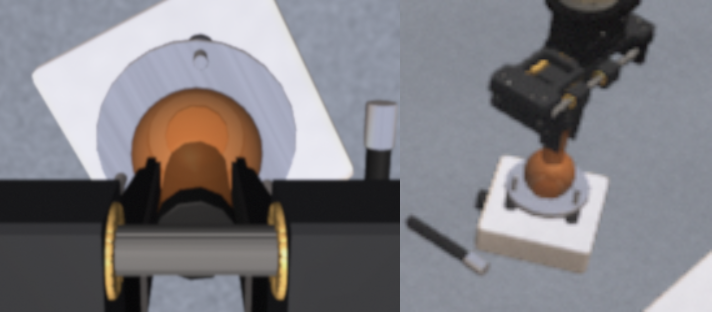

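The ring is down, with the rod ends now protruding above it, and the flask is still centred. The force stepped up to 13 N, so it is on the stop. Settling briefly, then handing in.

Request:
step_arm(
  rows=[
    [0, 0, 0, 0, 0, 0],
    [0, 0, 0, 0, 0, 0],
    [0, 0, 0, 0, 0, 0],
    [0, 0, 0, 0, 0, 0],
    [0, 0, 0, 0, 0, 0],
  ],
)

```text
time: 15.95
eef_pos: [0.5685, 0.2672, 0.1297]
eef_rot: [-3.141, -0.003, -0.001]
force: [1.5, 2.5, 12.4]
finger_gap: 0.0236
grip_force: 35.0
```

Run:
```python
from h import *
s=bot.get_state();print(s['eef_pos'],s['force'])
if 7<s['force'][2]<25: print(bot.hand_in())
```

```text
[0.56845385 0.26724415 0.12967723] [ 1.45049167  2.53058191 12.42453558]
the job is handed in; nothing more can be done
None
```

The job is handed in at about 16 s: the short-necked flask stands released in the grey tray, and a long-necked flask is held in the cradle ring, pressed to the stop at about 12 N; the hand-in returned no verdict.

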